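# Feed a hanger block round the bend of the utensil bar

### The arm

A 7-joint arm with a two-finger parallel gripper is mounted at the origin on the work surface. World frame = base frame: x ahead of the robot, y to its left, z up, the work surface at z = 0. Lengths are in m, angles in rad, forces in N, time in s.
With the tool pointing down it reaches from about 0.4 to 0.85 m from the base axis. Payload 10.4 kg.
Tool frame: the origin (TCP) lies midway between the tips of the shut fingers; the grasp point (between the pads) lies 19 mm behind it; z points along the fingers, y is the line along which they close (so a half turn about z gives the same grasp; the last joint's range is limited). The gripper opens to 85 mm and grips with 20 to 120 N. Pads are 22 mm wide; open, the fingers measure 114 mm over their backs; the gripper's body (76 mm by 85 mm) begins 54 mm behind the grasp point. The pads swing forward as they close: fully open they stand 13 mm farther back than shut.
Start: joints at [-1.137, 0.332, -0.065, 1.46, 0.022, 1.35, -0.088], TCP at [0.276, 0.561, 0.231] pointing down, gripper open.
Joint ranges: [-2.6, 2.6], [-0.5, 2.12], [-1.47, 1.34], [0.16, 2.42], [-1.27, 4.41], [0.06, 2.06], [-2.6, 2.6]. Speed limits (rad/s): [2.22, 2.22, 2.79, 2.79, 3.14, 3.14, 3.14].

### API

Orientations are given as a unit quaternion [x, y, z, w].
In Python, from workcell import monitor, eyes, manip gives the robot as it stands.
- The arm moves only by the tool send_rows, never from a script. Its arguments are lists of equal length, an entry for each row: "offset": the shift along the tool's x, y, z in mm, a list of three; "roll": the turn about the tool's z in rad. In form: {"offset": [[tx, ty, tz], ...], "roll": [roll, ...]}. A call has exactly 5 rows; each row is the pose to reach, as a shift and turn from the pose commanded when the call began, along the tool's axes at that moment; what a row does not reach only later rows make up. A row lasts 1/12 s, in which the tool goes at most 41.7 mm and 7.16 degrees, less where a joint would pass 70% of its speed; a pose out of reach is approached as far as the arm can. A call with a gripper value outside its range is refused whole. "jaw" is the opening, from 0 (shut) to 1 (fully open), set as the call begins (left out, the last holds). The fingers move at their own pace and stop on an object; "newtons" is the grip in N (left out, the last holds). Time passes only in rows, so rows that repeat a pose let the fingers close, or fill a call up. It gives the time, the measured TCP pose, the force and the opening at its end, in the units of the state.
- monitor.get_obs(): the state, without advancing time (a new reading comes with each control period).
- eyes.camera(name): name is "scene" or "top" or "wrist"; returns (picture, depth): 384x512x3 uint8, blue, green, red; 384x512 float32, m along the optical axis (not along the pixel's ray), 0 where there is no reading.
- eyes.camera_params(name): a dict with "fovy" (degrees; the focal length in pixels is half the picture's height over the tangent of half this angle, whatever the lens; pixels are square), "cx", "cy" (the principal point, pixels), "k1" (the pictures are not rectified: a ray, as slopes to the right and down, at radius r is drawn at 1 + k1 r^2 times it, then the intrinsics apply), "R" (3x3) and "t" (3): a world point X has camera coordinates R X + t. Camera axes: x right, y down, z forward; pixel columns grow to the right and rows downward; lengths in m; the calibration is good to about 2 mm. A picture is of the moment at which its call begins: read the wrist's pose just before it. camera_params takes no time and is no camera call; for the wrist camera it gives the pose at the moment of the call.
- manip.hand_in(): hands the job in, once; it reports no verdict.
The state is a dict: "clock": time; "joint_pos": joint angles; "joint_velocities": joint speeds; "tau": joint torques, N m; "position": TCP position; "ee_rot": TCP orientation; "ft_force": force on the tool from outside, world axes, zero at the start; "torque": the same for the moment, N m; "grip_width": opening from 0.0 (shut) to 1.0 (fully open).
Only numpy, scipy, OpenCV 4.12 (cv2) and the standard library are available. Lean on these libraries where they do the work, as an engineer would, in place of code of your own. Each camera call takes 0.05 s, during which the arm holds its last target. There are 200 camera calls.

### The job

Put the spare wooden hanger block that stands on the bench back on the utensil bar: thread it onto the bar's open end, slide it round the bend and along the bar until it rests against the hanger already there, its hook to the front like the others, and let it hang there. Work it along gently by feel, never forcing it where it binds, do not shove the other hanger along, and leave the rest of the bench as it is.

Things in the scene. Friction and masses are not known exactly. Their poses are not given: they have to be found in the camera images.
- hanger: spare hanger: an upright beech block 24 mm along its x, 30 mm along y, 60 mm high, about 60 g, standing left or right in front of the bar (the jam jar has the other place). Origin at the centre of its underside, z up. A brass cup hook stands out 27 mm from the +y face, 5 to 18 mm above the underside; its other faces are plain
- bore (a point): middle of the hanger's round through bore: 13 mm wide, along the hanger's x axis, 42 mm above its underside (wood beside the bore 8.5 mm, above it 11.5 mm, length 24 mm); axes as the hanger's
- hook (a point): low point of the hanger's brass hook, 32 mm from its middle on its +y side
- stand: utensil bar, fixed: white base plate 115 x 320 x 12 mm and one rigid steel rod of 10 mm diameter. Origin on the bench below the straight part of the bar; y along the bar to its post, -x to the front. Rod centre line: straight and level, 190 mm up, x = 0, from y = -80 mm (the bend starts) to y = 150 mm, then curving down into the post at y = 180 mm. Nothing stands above the bar
- bar_bend (a point): the rod's centre line 45 degrees into its bend; axes as the stand's. The level bend starts at y = -80 mm of the stand and is an arc of 45 mm radius about x = -45, y = -80 mm, to the front; then follows the open end, straight, 65 mm, round-tipped
- tip_nominal (a point): where the tip of the open end would be after a level bend of 90 degrees (x = -110, y = -125, z = 190 mm of the stand). The bend was made by hand and is not reported: it turns by 75 to 105 degrees, and the straight open end climbs or droops by up to 4.6 degrees from where the arc ends, so the tip lies up to 21 mm aside and 5 mm up or down: see it or feel for it
- neighbour: the hanger already on the bar to come to rest against: a block of the same size with a steel measuring scoop on its hook. Origin at the centre of its underside, x along the bar to the post, y (hook side) to the front, bore 42 mm up. It sits snugly and slides if pushed with about 3 N. Beyond it, by the post, is a fixed hanger with a copper scoop
- jam_jar: closed jam jar with an orange cap, 70 mm wide, 110 mm high; origin at the centre of its underside; to be left alone
- cutter: orange round cutter, a ring 84 mm wide and 30 mm high; origin at the centre of its underside; to be left alone
- dredger: aluminium flour dredger 66 mm wide, 88 mm high, behind the bar; to be left alone
- brush: pastry brush with wooden handle, lying, 210 mm long; to be left alone
- spoon: steel spoon, lying, 220 mm long; to be left alone
- scraper: bench scraper, lying, 150 mm wide; to be left alone
Mind the look-alikes: they are no part of the job. Leave any black or turquoise look-alike of the hanger alone.

How it is judged:
By the outcome, as a careful person would: the job done as asked, in the order asked, and still so for the second after the job is handed in, with the robot touching nothing.
It also fails if it takes over 70 s, if anything falls off the work surface, if the arm or the gripper's body presses on something with over 40 N, if the wrist force passes 120 N, or if a joint passes its speed limit or range.

## Working session

There is one attempt and no reset: what is moved stays moved. The work goes in short steps, Python scripts to look and compute and a tool call to move; the robot and the scene stay as the last step left them, time stands still between calls to the robot, and variables do not carry over. Pictures are saved under pics/ and viewed, on a budget of 10 in all, crops included, one or two more only if the job needs it, and the job is handed in when it is done.

Besides the shell and the picture viewer there is one more tool, called after "Request:" in YAML: its name, and indented under it one key for each argument. send_rows: Moves the arm, as the interface text tells. Its arguments: {"type":"object","properties":{"offset":{"type":"array"},"roll":{"type":"array"},"jaw":{"type":"number"},"newtons":{"type":"number"}},"required":["offset","roll"]}

```bash
ls; mkdir -p pics
cat > h.py <<'E'
import numpy as np, cv2
from workcell import monitor, eyes, manip
from scipy.spatial.transform import Rotation as Ro
def snap(n):
    p=eyes.camera_params(n); im,d=eyes.camera(n); return im,d,p
def rays(p,uv):
    f=192/np.tan(np.radians(p['fovy']/2)); k=p['k1']
    d=(np.atleast_2d(uv)-[p['cx'],p['cy']])/f; s=d.copy()
    for _ in range(20): s=d/(1+k*(s**2).sum(1,keepdims=True))
    return np.c_[s,np.ones(len(s))]
def world(p,uv,z):
    return (rays(p,uv)*np.reshape(z,(-1,1))-np.array(p['t']))@np.array(p['R'])
def cloud(d,p):
    v,u=np.mgrid[:384,:512]; return world(p,np.c_[u.ravel(),v.ravel()],d.ravel()).reshape(384,512,3)
def onplane(p,uv,z):
    R=np.array(p['R']);c=-R.T@np.array(p['t']); r=rays(p,uv)@R
    return c+r*((z-c[2])/r[:,2:])
def proj(p,X):
    c=np.atleast_2d(X)@np.array(p['R']).T+np.array(p['t']); s=c[:,:2]/c[:,2:]
    f=192/np.tan(np.radians(p['fovy']/2)); return s*(1+p['k1']*(s**2).sum(1,keepdims=True))*f+[p['cx'],p['cy']]
E
python3 - <<'E'
from h import *
print(monitor.get_obs())
for n in('scene','top'):
    im,d,p=snap(n); np.savez(n,im=im,d=d); print(n,p)
    cv2.imwrite(f'pics/{n}0.png',cv2.resize(im,(800,600)))
E
```

```text
pics
{'clock': 0.0, 'joint_pos': array([-1.13662961,  0.33284098, -0.06469208,  1.46101668,  0.02158882,
        1.34990004, -0.08846876]), 'joint_velocities': array([ 0.0011296 , -0.00157461, -0.00116945, -0.00204966, -0.00102126,
       -0.00015904,  0.00059754]), 'tau': array([ 9.11449911e-05, -6.25445151e+01,  4.91073809e-02, -3.91615355e+01,
        1.62816566e-02,  9.87592153e-03, -1.88060409e-05]), 'position': array([0.27548257, 0.56055593, 0.23049923]), 'ee_rot': array([ 2.26381728e-01,  9.74038384e-01, -7.22448426e-04, -1.35277340e-04]), 'ft_force': array([-0.9482152 ,  0.35909575, -0.88603623]), 'torque': array([-0.0066014 ,  0.04543859,  0.01393226]), 'grip_width': 0.9958886999025341}
scene {'fovy': 56.93612487370109, 'cx': 257.6847574015958, 'cy': 190.09830732613565, 'k1': -0.033622980934964464, 'R': array([[ 0.70782228,  0.70621524,  0.01573693],
       [ 0.59066028, -0.57949165, -0.56152458],
       [-0.3874378 ,  0.40675479, -0.8273104 ]]), 't': array([-0.332839  , -0.23125833,  1.30727558])}
top {'fovy': 49.01392069094195, 'cx': 257.3508775415906, 'cy': 195.76355016598617, 'k1': 0.0033014874929349815, 'R': array([[-0.01969821, -0.99979697,  0.00424292],
       [-0.9873018 ,  0.01878261, -0.15774144],
       [ 0.15762972, -0.00729626, -0.98747133]]), 't': array([-0.01836563,  0.49787974,  1.5051706 ])}
```

View pics/scene0.png

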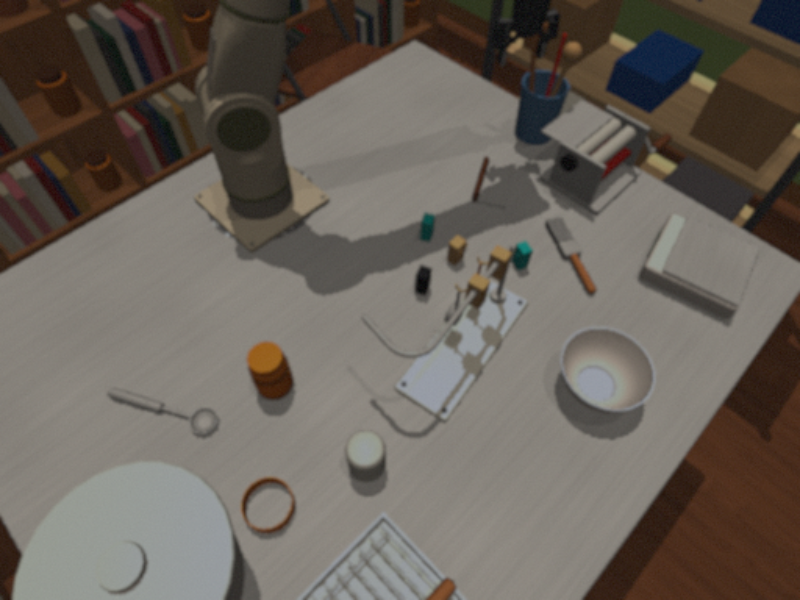

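View pics/top0.png

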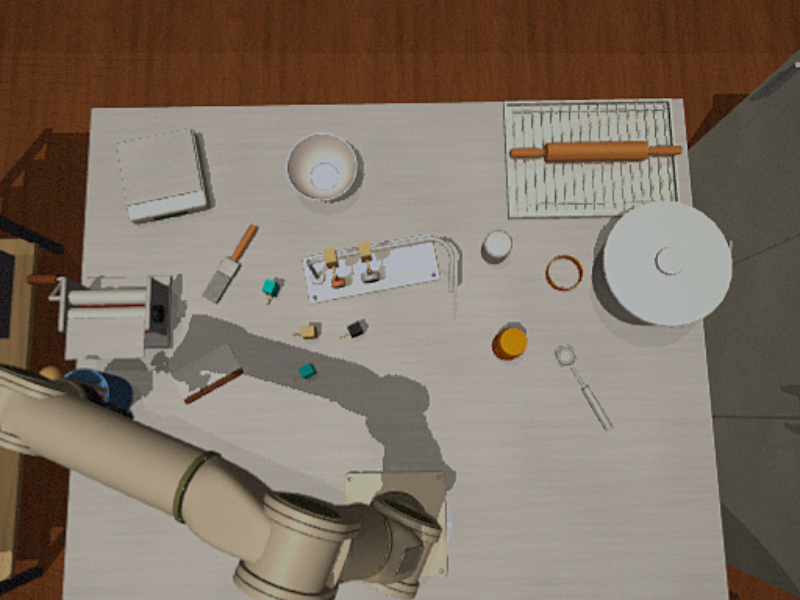

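Candidates (scene picture): standing alone, the beech block (457,249), turquoise blocks (427,226) and (522,255), and the black block (423,280). On the bar are the neighbour (478,288) and the fixed hanger (500,260). By description I choose the beech block at scene (457,249), which is top (308,331). The jar is at top (510,343).

Run:
```python
from h import *
for n in('scene','top'):
    p=eyes.camera_params(n); z=np.load(n+'.npz'); C=cloud(z['d'],p); im=z['im']
    np.save(n+'_C',C)
    def pt(name,u,v,r=6):
        u=int(u*.64);v=int(v*.64); w=C[v-r:v+r+1,u-r:u+r+1].reshape(-1,3); w=w[w[:,2]>.01]
        if len(w): print(n,name,len(w),'mean',w.mean(0).round(3),'min',w.min(0).round(3),'max',w.max(0).round(3))
    L=dict(spare=(457,249),turq=(427,226),black=(423,280),nb=(478,288),fix=(500,258)) if n=='scene' else dict(spare=(308,331),black=(355,329),turq=(307,371),nb=(365,251),fix=(330,258),dred=(497,246),jar=(510,343))
    for k,(a,b) in L.items(): pt(k,a,b)
    # rod points
    m=(C[...,2]>.165)&(C[...,2]<.205)&(C[...,0]>.3)&(C[...,0]<.8)&(C[...,1]<.2)&(C[...,1]>-.25)
    P=C[m]; P=P[np.argsort(P[:,1])]; print(n,len(P)); print(P[::max(1,len(P)//30)].round(3))
    m=(C[...,2]>.006)&(C[...,2]<.018)&(C[...,0]>.35)&(C[...,0]<.8)&(im.min(2)>120)
    q=C[m]; print('plate',len(q), cv2.minAreaRect(q[:,:2].astype(np.float32)*1000) if len(q) else '')
```

```text
scene spare 134 mean [0.446 0.183 0.05 ] min [ 0.427 -0.431  0.011] max [0.879 0.231 0.957]
scene turq 108 mean [0.369 0.172 0.071] min [ 0.337 -0.431  0.013] max [0.879 0.212 0.957]
scene black 123 mean [0.448 0.077 0.044] min [0.432 0.065 0.013] max [0.46  0.101 0.063]
scene nb 165 mean [0.599 0.043 0.202] min [ 0.557 -0.431  0.012] max [0.879 0.158 0.957]
scene fix 161 mean [0.584 0.123 0.198] min [0.566 0.099 0.116] max [0.598 0.176 0.21 ]
scene 669
[[ 0.571 -0.139  0.188]
 [ 0.558 -0.137  0.193]
 [ 0.539 -0.135  0.193]
 [ 0.519 -0.134  0.197]
 [ 0.525 -0.132  0.197]
 [ 0.587 -0.131  0.194]
 [ 0.521 -0.129  0.198]
 [ 0.603 -0.126  0.191]
 [ 0.612 -0.118  0.193]
 [ 0.618 -0.106  0.191]
 [ 0.618 -0.092  0.193]
 [ 0.621 -0.077  0.19 ]
 [ 0.618 -0.063  0.193]
 [ 0.613 -0.047  0.193]
 [ 0.609 -0.031  0.193]
 [ 0.605 -0.016  0.196]
 [ 0.604  0.001  0.195]
 [ 0.599  0.019  0.195]
 [ 0.582  0.036  0.187]
 [ 0.587  0.039  0.204]
 [ 0.603  0.04   0.182]
 [ 0.61   0.042  0.177]
 [ 0.608  0.053  0.173]
 [ 0.59   0.078  0.195]
 [ 0.582  0.097  0.192]
 [ 0.574  0.111  0.19 ]
 [ 0.574  0.113  0
[... 969 characters left out ...]
29  0.199]
 [ 0.529 -0.127  0.186]
 [ 0.595 -0.125  0.195]
 [ 0.607 -0.116  0.191]
 [ 0.616 -0.102  0.197]
 [ 0.616 -0.089  0.197]
 [ 0.617 -0.072  0.195]
 [ 0.611 -0.059  0.19 ]
 [ 0.614 -0.045  0.195]
 [ 0.608 -0.032  0.194]
 [ 0.611 -0.015  0.193]
 [ 0.608 -0.002  0.195]
 [ 0.605  0.012  0.195]
 [ 0.598  0.025  0.196]
 [ 0.584  0.039  0.184]
 [ 0.579  0.047  0.173]
 [ 0.581  0.06   0.181]
 [ 0.596  0.075  0.195]
 [ 0.594  0.089  0.19 ]
 [ 0.584  0.103  0.187]
 [ 0.586  0.112  0.195]
 [ 0.591  0.121  0.202]
 [ 0.567  0.133  0.191]
 [ 0.583  0.149  0.195]
 [ 0.572  0.163  0.186]]
plate 4456 ((574.95458984375, -3.8240966796875), (449.89898681640625, 1482.684814453125), 0.0015140235191211104)
```

```bash
cat >> h.py <<'E'
def yaw():  # azimuth of tool y axis, deg
    o=monitor.get_obs(); y=Ro.from_quat(o['ee_rot']).as_matrix()[:,1]; return np.degrees(np.arctan2(y[1],y[0]))
def plan(target,yaw_to=None):
    o=monitor.get_obs(); R=Ro.from_quat(o['ee_rot']).as_matrix()
    d=R.T@(np.array(target)-o['position'])*1000
    print('offset mm',d.round(1),'rows',round(np.linalg.norm(d)/41.7,1),end=' ')
    if yaw_to is not None:
        r=-(yaw_to-yaw()); r=(r+180)%360-180; print('roll',np.radians(r).round(3),'rows',round(abs(r)/7.16,1))
    print()
E
python3 - <<'E'
from h import *
p=eyes.camera_params('wrist'); o=monitor.get_obs(); R=Ro.from_quat(o['ee_rot']).as_matrix()
c=-p['R'].T@p['t']; print('cam in tool',R.T@(c-o['position']),'axes in tool',(R.T@p['R'].T).round(3).tolist(),p['fovy'])
plan([.44,.187,.24],-90)
E
```

```text
cam in tool [ 0.08416018 -0.00018288 -0.14182888] axes in tool [[0.0, -0.946, -0.325], [1.0, 0.0, -0.001], [0.001, -0.325, 0.946]] 62.62348573482139
offset mm [-312.4 -262.8   -9. ] rows 9.8 roll 2.685 rows 21.5
```

Request:
send_rows:
  offset:
    - [-31,-26,-4]
    - [-62,-52,-9]
    - [-94,-79,-9]
    - [-125,-105,-9]
    - [-156,-131,-9]
  roll: [0.12,0.24,0.36,0.48,0.6]

```text
clock: 0.52
position: [0.3583, 0.3725, 0.2401]
ee_rot: [0.507, 0.862, -0.0, -0.0]
ft_force: [0.7, -0.1, -0.1]
grip_width: 0.996
```

Request:
send_rows:
  offset:
    - [-40,-4,0]
    - [-81,-8,0]
    - [-122,-12,0]
    - [-162,-16,0]
    - [-203,-20,0]
  roll: [0.12,0.24,0.36,0.48,0.6]

```text
clock: 0.93
position: [0.4404, 0.186, 0.2402]
ee_rot: [0.739, 0.674, 0.0, -0.0]
ft_force: [0.6, 0.8, -1.2]
grip_width: 1.002
```

Request:
send_rows:
  offset:
    - [0,0,0]
    - [0,0,0]
    - [0,0,0]
    - [0,0,0]
    - [0,0,0]
  roll: [0.12,0.24,0.36,0.48,0.6]

```text
clock: 1.35
position: [0.4401, 0.1878, 0.24]
ee_rot: [0.905, 0.425, -0.0, -0.0]
ft_force: [-0.4, 0.6, -0.1]
grip_width: 1.0
```

Request:
send_rows:
  offset:
    - [0,0,0]
    - [0,0,0]
    - [0,0,0]
    - [0,0,0]
    - [0,0,0]
  roll: [0.12,0.24,0.36,0.48,0.6]

```text
clock: 1.77
position: [0.4401, 0.1878, 0.24]
ee_rot: [0.99, 0.139, -0.0, 0.0]
ft_force: [0.0, -0.4, -0.1]
grip_width: 1.004
```

Request:
send_rows:
  offset:
    - [0,0,0]
    - [0,0,0]
    - [0,0,0]
    - [0,0,0]
    - [0,0,0]
  roll: [0.12,0.24,0.285,0.285,0.285]

```text
clock: 2.18
position: [0.4401, 0.1879, 0.2401]
ee_rot: [1.0, 0.001, -0.0, 0.0]
ft_force: [-0.0, -0.1, 0.3]
grip_width: 1.001
```

Run:
```python
from h import *
im,d,p=snap('wrist'); C=cloud(d,p); np.savez('w1',im=im,C=C)
cv2.imwrite('pics/w1.png',cv2.resize(im,(768,576)))
m=(np.abs(C[...,0]-.44)<.05)&(np.abs(C[...,1]-.187)<.06)&(C[...,2]>.05)&(C[...,2]<.07)
P=C[m]; print(len(P),P.mean(0),cv2.minAreaRect(P[:,:2].astype(np.float32)*1000), np.percentile(P[:,2],[5,50,95]))
m=(np.abs(C[...,0]-.44)<.05)&(np.abs(C[...,1]-.187)<.06)&(C[...,2]>.003)&(C[...,2]<.022)
P=C[m];print('hook',len(P),P[::max(1,len(P)//12)].round(3))
```

```text
680 [0.44017397 0.19339149 0.05887571] ((439.25311279296875, 193.39833068847656), (24.387496948242188, 30.027437210083008), 3.3363683223724365) [0.05628523 0.05917185 0.06034607]
hook 138 [[0.452 0.184 0.004]
 [0.451 0.196 0.006]
 [0.452 0.183 0.01 ]
 [0.451 0.2   0.011]
 [0.452 0.187 0.016]
 [0.45  0.203 0.015]
 [0.451 0.19  0.02 ]
 [0.439 0.226 0.006]
 [0.438 0.226 0.007]
 [0.438 0.234 0.014]
 [0.437 0.222 0.01 ]
 [0.437 0.232 0.014]
 [0.437 0.212 0.015]]
```

View pics/w1.png

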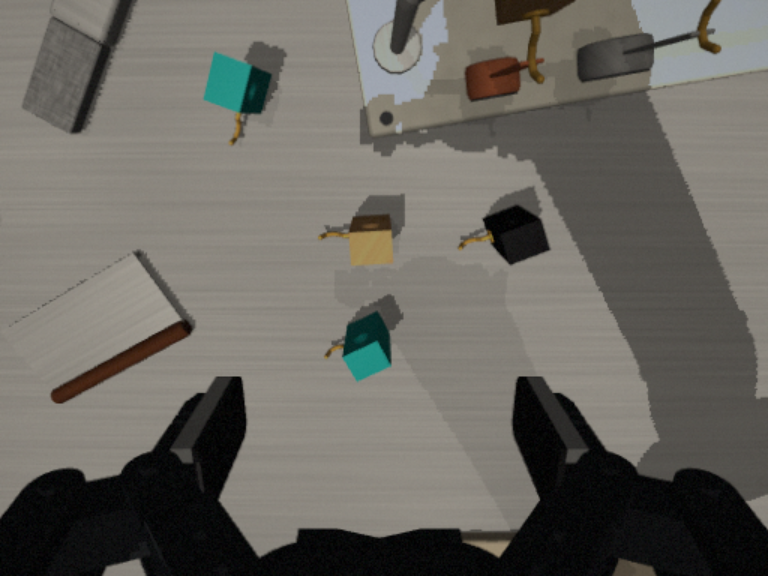

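The wrist view shows the beech spare at (370,245) with its hook to the left (+y). The turquoise block is at (365,350) and the black one at (515,235), both clear of the fingers. The measured footprint is 24.4 x 30.0 mm with its top at 60 mm, which matches the description.

Request:
send_rows:
  offset:
    - [-1,-5.5,40]
    - [-1,-5.5,80]
    - [-1,-5.5,120]
    - [-1,-5.5,150]
    - [-1,-5.5,160]
  roll: [-0.058,-0.058,-0.058,-0.058,-0.058]

```text
clock: 2.65
position: [0.4368, 0.1921, 0.0761]
ee_rot: [1.0, 0.03, -0.003, 0.002]
ft_force: [-0.7, -0.7, 0.3]
grip_width: 1.003
```

Request:
send_rows:
  offset:
    - [0,0,15]
    - [0,0,30]
    - [0,0,45]
    - [0,0,54]
    - [0,0,54]
  roll: [0,0,0,0,0]

```text
clock: 3.07
position: [0.4388, 0.1933, 0.0256]
ee_rot: [1.0, 0.029, -0.001, 0.0]
ft_force: [-0.2, 0.0, 0.0]
grip_width: 1.003
```

Request:
send_rows:
  offset:
    - [0,0,0]
    - [0,0,0]
    - [0,0,0]
    - [0,0,0]
    - [0,0,0]
  roll: [0,0,0,0,0]
  jaw: 0
  newtons: 25

```text
clock: 3.48
position: [0.4398, 0.1938, 0.027]
ee_rot: [1.0, 0.029, 0.001, -0.0]
ft_force: [0.7, 0.5, 3.0]
grip_width: 0.345
```

Request:
send_rows:
  offset:
    - [0,0,0]
    - [0,0,0]
    - [0,0,0]
    - [0,0,0]
    - [0,0,0]
  roll: [0,0,0,0,0]

```text
clock: 3.9
position: [0.4398, 0.1938, 0.027]
ee_rot: [1.0, 0.029, 0.0, -0.0]
ft_force: [-0.4, -0.8, 6.3]
grip_width: 0.347
```

Request:
send_rows:
  offset:
    - [0,0,-10]
    - [0,0,-40]
    - [0,0,-80]
    - [0,0,-120]
    - [0,0,-160]
  roll: [0,0,0,0,0]

```text
clock: 4.32
position: [0.4388, 0.1929, 0.1887]
ee_rot: [1.0, 0.029, -0.0, 0.0]
ft_force: [1.1, 0.7, -1.5]
grip_width: 0.347
```

Request:
send_rows:
  offset:
    - [0,0,-40]
    - [0,10,-80]
    - [0,45,-90]
    - [0,85,-90]
    - [0,125,-90]
  roll: [0,0,0,0,0]

```text
clock: 4.73
position: [0.4465, 0.0674, 0.2779]
ee_rot: [1.0, 0.03, 0.001, -0.001]
ft_force: [1.1, 0.0, -0.7]
grip_width: 0.346
```

Request:
send_rows:
  offset:
    - [0,40,0]
    - [0,80,0]
    - [0,120,0]
    - [0,160,0]
    - [0,190,0]
  roll: [0,0,0,0,0]

```text
clock: 5.15
position: [0.4566, -0.1247, 0.2771]
ee_rot: [1.0, 0.028, 0.0, -0.0]
ft_force: [0.3, 0.4, -0.5]
grip_width: 0.341
```

Request:
send_rows:
  offset:
    - [0,9,0]
    - [0,9,0]
    - [0,9,0]
    - [0,9,0]
    - [0,9,0]
  roll: [0,0,0,0,0]

```text
clock: 5.57
position: [0.4581, -0.1283, 0.2763]
ee_rot: [1.0, 0.03, -0.0, -0.0]
ft_force: [-0.2, 1.0, 0.0]
grip_width: 0.35
```

Run:
```python
from h import *
im,d,p=snap('wrist'); C=cloud(d,p); np.savez('w2',im=im,C=C,**{k:p[k] for k in p}); o=monitor.get_obs(); print(o['position'],o['grip_width'],o['ft_force'],yaw())
cv2.imwrite('pics/w2.png',cv2.resize(im,(768,576)))
m=(C[...,2]>.17)&(C[...,2]<.215)&(C[...,0]>.49)
P=C[m]; P=P[np.argsort(P[:,0])]; print(len(P)); 
for x in np.arange(.49,.66,.008):
    q=P[abs(P[:,0]-x)<.004]
    if len(q): print(x.round(3),len(q),'y',q[:,1].min().round(4),q[:,1].max().round(4),'zmax',np.percentile(q[:,2],90).round(4))
```

```text
[ 0.45811347 -0.12852642  0.27628319] 0.34714356013879644 [-0.92792024  0.17422402  0.42501827] -86.54846937215228
2414
0.498 18 y -0.1313 -0.1248 zmax 0.1969
0.506 156 y -0.1329 -0.123 zmax 0.198
0.514 167 y -0.1336 -0.1234 zmax 0.1978
0.522 171 y -0.134 -0.1238 zmax 0.1973
0.53 174 y -0.1348 -0.1246 zmax 0.1967
0.538 181 y -0.1355 -0.1254 zmax 0.1964
0.546 185 y -0.1362 -0.1262 zmax 0.196
0.554 193 y -0.137 -0.1266 zmax 0.1954
0.562 197 y -0.1376 -0.1274 zmax 0.1951
0.57 204 y -0.1382 -0.1281 zmax 0.1947
0.578 446 y -0.138 0.0574 zmax 0.1944
0.586 313 y -0.1367 0.0402 zmax 0.1945
0.594 9 y -0.1348 -0.1246 zmax 0.1938
```

View pics/w2.png

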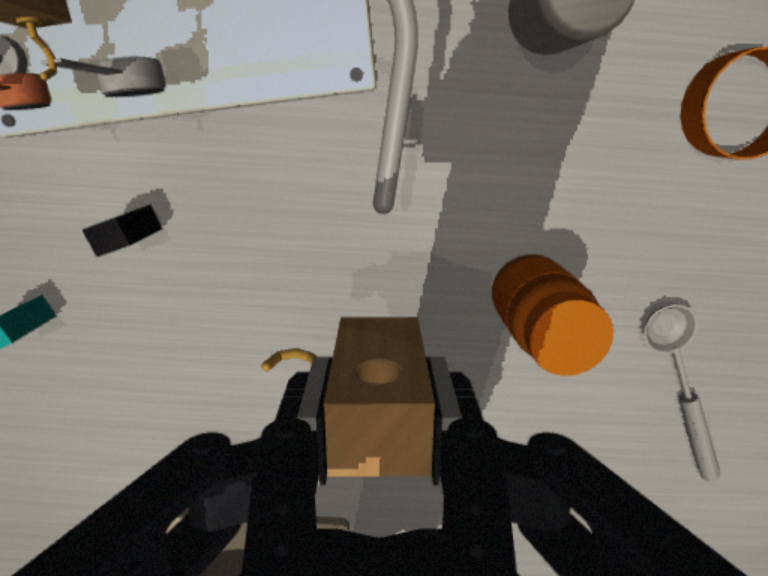

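Request:
send_rows:
  offset:
    - [0,-20,-24]
    - [12,-40,-24]
    - [24,-60,-24]
    - [36,-76,-24]
    - [47,-76,-24]
  roll: [0,0,0,0,0]

```text
clock: 6.03
position: [0.5011, -0.0464, 0.3002]
ee_rot: [0.999, 0.032, -0.0, -0.001]
ft_force: [-0.3, 0.3, -0.4]
grip_width: 0.345
```

Request:
send_rows:
  offset:
    - [0,0,0]
    - [0,0,0]
    - [0,0,0]
    - [0,0,0]
    - [0,0,0]
  roll: [0,0,0,0,0]

```text
clock: 6.45
position: [0.5001, -0.0518, 0.3005]
ee_rot: [1.0, 0.029, 0.0, -0.0]
ft_force: [0.5, 0.5, -0.1]
grip_width: 0.348
```

Run:
```python
from h import *
o=monitor.get_obs(); print(o['position'],yaw())
im,d,p=snap('wrist'); C=cloud(d,p); np.savez('w3',im=im,C=C,**{k:p[k] for k in p})
cv2.imwrite('pics/w3.png',cv2.resize(im,(768,576)))
for nm in('w2','w3'):
    C=np.load(nm+'.npz')['C']
    P=C[(C[...,2]>.18)&(C[...,2]<.205)&(C[...,0]>.49)&(C[...,0]<.66)&(C[...,1]<.1)]
    # open end
    def bins(ax,lo,hi,oth,cond):
        r=[]
        for a in np.arange(lo,hi,.006):
            q=P[(abs(P[:,ax]-a)<.003)&cond(P)]
            if len(q)>15: r.append((a,(q[:,oth].min()+q[:,oth].max())/2,np.percentile(q[:,2],85),np.ptp(q[:,oth])))
        return np.array(r)
    a=bins(0,.50,.565,1,lambda P:P[:,1]<-.1); 
    print(nm,'open end',len(a)); 
    if len(a)>3: print(np.polyfit(a[:,0]-.5,a[:,1],1),np.polyfit(a[:,0]-.5,a[:,2],1),'w',a[:,3].mean(), 'tip x',P[P[:,1]<-.1][:,0].min())
    b=bins(1,-.08,.03,0,lambda P:P[:,0]>.58)
    print('bar',b.round(4)); 
    if len(b)>3: print(np.polyfit(b[:,0],b[:,1],1),np.polyfit(b[:,0],b[:,2],1))
    if nm=='w3':
        Q=C[(C[...,2]>.2)&(C[...,2]<.22)&(C[...,0]>.56)&(C[...,1]>0)&(C[...,1]<.1)]
        print('nb',len(Q),Q.min(0),Q.max(0),cv2.minAreaRect(Q[:,:2].astype(np.float32)*1000))
# block in hand (w2)
C=np.load('w2.npz')['C']; T=np.array([.4581,-.1285,.2763]); R=Ro.from_quat([1,.0301,0,0]).as_matrix()
L=(C-T)@R*1000
q=L[230:320,205:300].reshape(-1,3); q=q[(abs(q[:,2])<60)&(abs(q[:,0])<30)]
t=q[q[:,2]<np.percentile(q[:,2],30)]; print('top z',np.median(t[:,2]),'tool x range',t[:,0].min(),t[:,0].max(),'y',t[:,1].min(),t[:,1].max())
f=q[(q[:,2]>-20)&(q[:,2]<20)]; print('face x',np.percentile(f[:,0],[5,50,95]))
```

```text
[ 0.50012186 -0.05183032  0.30045847] -86.7316278243607
w2 open end 11
[-0.08252327 -0.12736876] [-0.04692901  0.19792509] w 0.00984773377285879 tip x 0.5003726511599063
bar []
w3 open end 11
[-0.07848433 -0.12718031] [-0.04642558  0.19784606] w 0.009498334917913152 tip x 0.5010335926335395
bar [[-0.08    0.6171  0.1944  0.0104]
 [-0.074   0.6161  0.1946  0.01  ]
 [-0.068   0.615   0.1945  0.0106]
 [-0.062   0.614   0.1944  0.0106]
 [-0.056   0.613   0.1945  0.0104]
 [-0.05    0.6119  0.1946  0.0105]
 [-0.044   0.611   0.1945  0.0105]
 [-0.038   0.6098  0.1943  0.0111]
 [-0.032   0.6088  0.1944  0.0112]
 [-0.026   0.6076  0.1945  0.0109]
 [-0.02    0.6063  0.1944  0.0103]
 [-0.014   0.6052  0.1944  0.0103]
 [-0.008   0.6042  0.1945  0.0103]
 [-0.002   0.6032  0.1944  0.0104]
 [ 0.004   0.6023  0.1944  0.0105]
 [ 0.01    0.6013  0.1943  0.0104]
 [ 0.016   0.6003  0.1944  0.0106]
 [ 0.022   0.5993  0.1946  0.0105]
 [ 0.028   0.5983  0.1945  0.0105]]
[-0.17664823  0.60301554] [-0.00043947  0.19443356]
nb 1753 [0.5778965  0.03773788 0.20000459] [0.61076082 0.06710777 0.20946185] ((594.1218872070312, 52.383506774902344), (30.15066909790039, 25.271156311035156), 9.33262825012207)
top z -33.057842118719236 tool x range -12.472054428636344 12.585646789993127 y -19.24518316410398 18.651015375522825
face x [ 5.78323409 11.10242175 11.86539276]
```

View pics/w3.png

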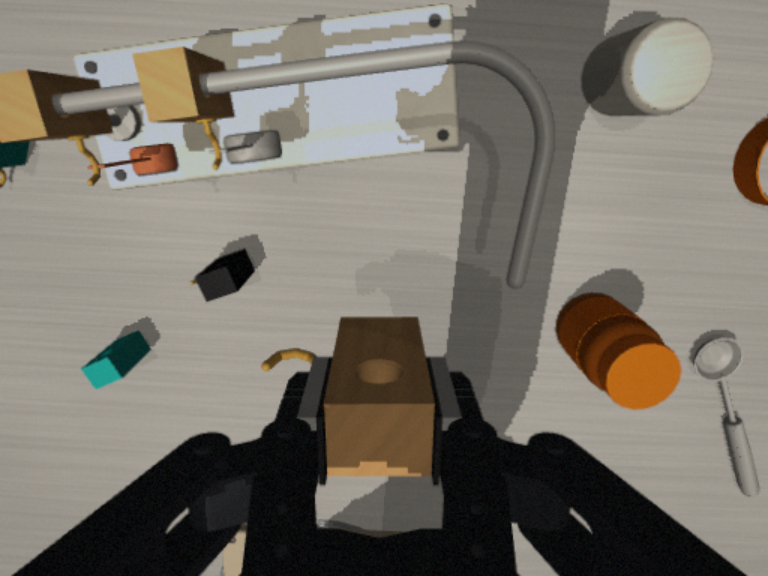

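```bash
cat >> h.py <<'E'
aA,aB=np.radians(-4.6),np.radians(100.0); u=lambda a:np.array([np.cos(a),np.sin(a)]); nl=lambda a:u(a+np.pi/2)
pA=np.array([.5,-.1273]); pB=np.array([.6030,0.]); Rb=.045
cen=np.linalg.solve(np.array([nl(aA),nl(aB)]),[nl(aA)@pA+Rb,nl(aB)@pB+Rb])
sA=cen-Rb*nl(aA); sB=cen-Rb*nl(aB); tip=sA-.065*u(aA); ZB=.1895; TAN=.0467
def rod(s):  # s m from tip -> xyz, az
    if s<.065: return np.r_[tip+s*u(aA),ZB+TAN*(.065-s)],aA
    th=(s-.065)/Rb
    if th<aB-aA: return np.r_[cen-Rb*nl(aA+th),ZB],aA+th
    return np.r_[sB+(s-.065-Rb*(aB-aA))*u(aB),ZB],aB
OFF=np.array([0.,0.,0.]) # learnt correction along, left, up (m)
def blk(s,inw=1.0,h=.012):  # block-centre pose: mean of rod over its length
    p1,p0,p2=[rod(s+k)[0] for k in(-h,0,h)]; d=(p2-p1); az=np.arctan2(d[1],d[0])
    c=p0+inw*((p1+p2)/2-p0)/2
    return c,az
def tcp(s,off=(0,0,0)):
    c,az=blk(s); t=c+np.r_[u(az)*off[0]+nl(az)*off[1],off[2]]; t[2]-=.015
    return t,np.degrees(az)-90
def path(ss,frm=None,off=(0,0,0)):
    """rows relative to commanded pose at s=frm (or the measured pose if None)"""
    if frm is None:
        o=monitor.get_obs(); t0,y0=o['position'],yaw()
    else: t0,y0=tcp(frm,off)
    a=np.radians(y0); X=np.array([-np.sin(a),np.cos(a),0]); Y=np.array([np.cos(a),np.sin(a),0])
    for s in ss:
        t,y=tcp(s,off); d=(t-t0)*1000; r=-((y-y0+180)%360-180)
        print(f's={s*1000:.0f} offset [{d@X:.1f}, {d@Y:.1f}, {-d[2]:.1f}] roll {np.radians(r):.3f}')
def feel(n=6):
    F=[];o=None
    for _ in range(n):
        o=monitor.get_obs(); F.append(np.r_[o['ft_force'],o['torque']]); eyes.camera('top')
    F=np.array(F); a=np.radians(yaw()); X=np.array([-np.sin(a),np.cos(a),0]); Y=np.array([np.cos(a),np.sin(a),0]); m=F[:,:3].mean(0)
    print('clock',o['clock'],'pos',o['position'].round(4),'yaw',yaw().round(2),'F tool x(fwd),y(right),up:',(m@X).round(2),(m@Y).round(2),m[2].round(2),'sd',F[:,:3].std(0).round(1),'T',F[:,3:].mean(0).round(3),'w',o['grip_width'].round(3))
E
sed -i 's/X=np.array(\[-np.sin(a),np.cos(a),0\])/X=np.array([-np.sin(a),np.cos(a),0])/' h.py
python3 - <<'E'
from h import *
print('tip',tip,'arcstart',sA,'arcend',sB,'len arc',Rb*(aB-aA))
R=Ro.from_quat(monitor.get_obs()['ee_rot']).as_matrix(); print(R.round(2))
print('nb s', .065+Rb*(aB-aA)+(np.array([.5941,.0524])-sB)@u(aB))
feel(6)
path([-.03,-.02])
E
```

```text
tip [ 0.50442546 -0.12765606] arcstart [ 0.56921608 -0.13286899] arcend [ 0.61714138 -0.08019978] len arc 0.0821526478913731
[[ 1.    0.06  0.  ]
 [ 0.06 -1.    0.  ]
 [ 0.   -0.   -1.  ]]
nb s 0.2817390301124159Traceback (most recent call last):
  File "<stdin>", line 5, in <module>
  File "h.py", line 61, in feel
    print('clock',o['clock'],'pos',o['position'].round(4),'yaw',yaw().round(2),'F tool x(fwd),y(right),up:',(m@X).round(2),(m@Y).round(2),m[2].round(2),'sd',F[:,:3].std(0).round(1),'T',F[:,3:].mean(0).round(3),'w',o['grip_width'].round(3))
                                                                                                                                                                                                                      ^^^^^^^^^^^^^^^^^^^^^
AttributeError: 'float' object has no attribute 'round'
```

```bash
sed -i "s/o\['grip_width'\].round(3)/round(o['grip_width'],3)/" h.py
python3 - <<'E'
from h import *
from scipy.optimize import least_squares
Ps=[]
for nm in('w2','w3'):
    C=np.load(nm+'.npz')['C']
    q=C[(C[...,2]>.19)&(C[...,2]<.2)&(C[...,0]>.49)&(C[...,0]<.66)&(C[...,1]<.025)&((C[...,1]<-.1)|(C[...,0]>.57))]
    zt=.1944+np.clip(.0467*(.567-q[:,0]),0,1)*(q[:,1]<-.11); Ps.append(q[q[:,2]>zt-.002])
    a=q[(q[:,1]<-.1)]; print(nm,'tip extreme',a[a[:,0].argmin()].round(4))
P=np.vstack(Ps)
def dist(P,v):
    c=v[:2];aA,aB=v[2],v[3]; R=v[4] if len(v)>4 else .045
    r=P[:,:2]-c; th=np.arctan2(r[:,1],r[:,0]); ph=th+np.pi/2
    dA=-(r@nl(aA))-R; dB=-(r@nl(aB))-R; dr=np.linalg.norm(r,axis=1)-R
    sA_=r@u(aA)<0; sB_=r@u(aB)>0
    return np.where(sA_,dA,np.where(sB_&(r[:,0]>0),dB,dr))
for v0 in([*cen,aA,aB],[*cen,aA,aB,.045]):
    s=least_squares(lambda v:dist(P,v)*1000,v0,loss='soft_l1'); v=s.x; R=v[4] if len(v)>4 else .045
    print(v,np.degrees(v[2:4]),'rms',np.sqrt((dist(P,v)**2).mean())*1000,'arcstart',v[:2]-R*nl(v[2]),'tip65',v[:2]-R*nl(v[2])-.065*u(v[2]))
    d=dist(P,v)*1000
    for x0 in np.arange(.5,.61,.012):
        k=(abs(P[:,0]-x0)<.006)&(P[:,1]<-.09); print(x0.round(3),k.sum(),d[k].mean().round(2),end='; ')
    print()
feel(6)
E
```

```text
w2 tip extreme [ 0.5004 -0.1256  0.1945]
w3 tip extreme [ 0.501  -0.1254  0.1961]
[ 0.57283368 -0.08787927 -0.08291588  1.74543096] [ -4.75072981 100.00582724] rms 2.3005897438967904 arcstart [ 0.56910674 -0.13272467] tip65 [ 0.50433005 -0.12734132]
0.5 126 0.08; 0.512 360 0.02; 0.524 366 0.11; 0.536 367 0.19; 0.548 370 0.08; 0.56 382 -0.0; 0.572 389 -0.02; 0.584 422 -0.03; 0.596 204 -0.26; 0.608 314 -0.46; 
[ 0.57265789 -0.08771254 -0.0838259   1.74610235  0.04519165] [ -4.80287012 100.04429553] rms 2.3004685955339164 arcstart [ 0.5688741  -0.13274552] tip65 [ 0.50410234 -0.12730321]
0.5 126 0.1; 0.512 360 0.03; 0.524 366 0.11; 0.536 367 0.18; 0.548 370 0.06; 0.56 382 -0.03; 0.572 389 -0.05; 0.584 422 -0.01; 0.596 204 -0.21; 0.608 314 -0.42; 
clock 7.05 pos [ 0.5005 -0.0514  0.3003] yaw -86.69 F tool x(fwd),y(right),up: 0.03 0.08 -0.55 sd [0.4 0.8 0.6] T [ 0.004 -0.008 -0.017] w 0.346
```

Run:
```python
from h import *
path([-.035]); print('then from -35:'); path([-.03,-.02,-.01,0,.01,.02],-.035)
```

```text
s=-35 offset [-35.2, 71.5, 121.1] roll 0.138
then from -35:
s=-30 offset [5.0, 0.0, 0.2] roll -0.000
s=-20 offset [15.0, -0.0, 0.7] roll -0.000
s=-10 offset [25.0, -0.0, 1.2] roll -0.000
s=0 offset [35.0, -0.0, 1.6] roll 0.000
s=10 offset [45.0, -0.0, 2.1] roll -0.000
s=20 offset [55.0, -0.0, 2.6] roll -0.000
```

Request:
send_rows:
  offset:
    - [-20,30,0]
    - [-35,60,0]
    - [-35.2,71.5,20]
    - [-35.2,71.5,55]
    - [-35.2,71.5,90]
  roll: [0.1,0.138,0.138,0.138,0.138]

```text
clock: 7.52
position: [0.4699, -0.126, 0.2102]
ee_rot: [0.999, -0.041, 0.002, -0.0]
ft_force: [0.6, 0.5, -1.5]
grip_width: 0.349
```

Request:
send_rows:
  offset:
    - [0,0,20]
    - [0,0,31]
    - [0,0,31]
    - [0,0,31]
    - [0,0,31]
  roll: [0,0,0,0,0]

```text
clock: 7.93
position: [0.4705, -0.125, 0.1808]
ee_rot: [0.999, -0.04, 0.001, -0.0]
ft_force: [-0.4, -0.6, 0.0]
grip_width: 0.348
```

Run:
```python
from h import *
feel(6); path([-.035,-.02,0])
im,d,p=snap('wrist'); C=cloud(d,p); cv2.imwrite('pics/w4.png',cv2.resize(im[130:330,140:370],None,fx=3,fy=3,interpolation=cv2.INTER_CUBIC)); np.savez('w4',im=im,C=C)
P=C[(C[...,2]>.18)&(C[...,2]<.21)&(C[...,0]>.49)&(C[...,0]<.56)&(C[...,1]<-.1)]
for x in np.arange(.5,.556,.008):
    q=P[abs(P[:,0]-x)<.004]
    if len(q)>9: print(x.round(3),((q[:,1].min()+q[:,1].max())/2).round(4),np.percentile(q[:,2],90).round(4))
c=np.array([blk(-.035)[0]]); print('bore px',(proj(p,c)-[140,130])*3,'tip px',(proj(p,[rod(-.005)[0]])-[140,130])*3)
```

```text
clock 8.1833 pos [ 0.47   -0.1248  0.18  ] yaw -94.59 F tool x(fwd),y(right),up: 0.03 0.24 -0.59 sd [0.5 0.5 0.4] T [-0.015  0.018  0.006] w 0.349
s=-35 offset [-0.3, 0.1, 0.7] roll 0.000
s=-20 offset [14.7, 0.1, 1.4] roll 0.000
s=0 offset [34.7, 0.1, 2.3] roll 0.000
0.5 -0.1275 0.1977
0.508 -0.1278 0.198
0.516 -0.1287 0.1976
0.524 -0.1293 0.1971
0.532 -0.13 0.1967
0.54 -0.1306 0.1963
0.548 -0.1313 0.1958
0.556 -0.1318 0.1954
bore px [[336.75759922 416.60826348]] tip px [[336.80193527 235.51694701]]
```

View pics/w4.png

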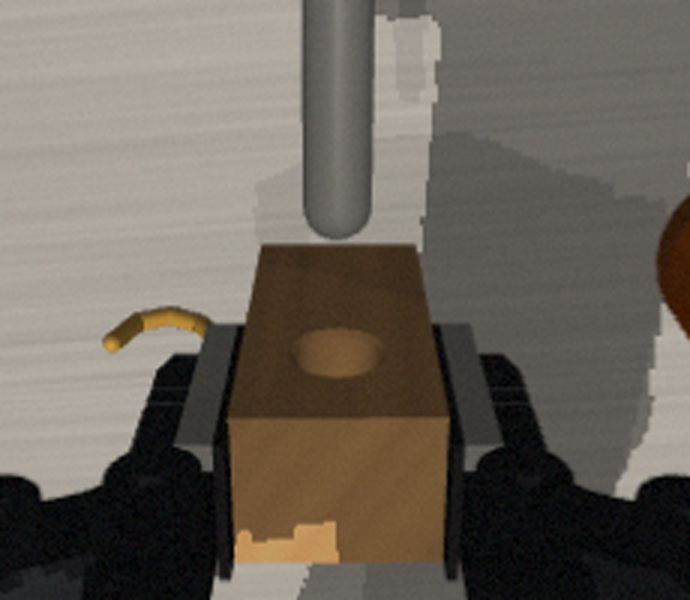

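The crop shows the rod tip (337,238) in line with the bore (337,353), with about 13 mm to go. Threading now.

Request:
send_rows:
  offset:
    - [0,0,0.7]
    - [4,0,1]
    - [8,0,1.1]
    - [12,0,1.3]
    - [15,0,1.4]
  roll: [0,0,0,0,0]

```text
clock: 8.7
position: [0.4851, -0.126, 0.1778]
ee_rot: [0.999, -0.04, 0.0, 0.0]
ft_force: [-0.8, 0.1, -1.1]
grip_width: 0.349
```

Request:
send_rows:
  offset:
    - [2,0,0.1]
    - [4,0,0.2]
    - [6,0,0.3]
    - [8,0,0.4]
    - [10,0,0.5]
  roll: [0,0,0,0,0]

```text
clock: 9.12
position: [0.4946, -0.1268, 0.1774]
ee_rot: [0.999, -0.04, -0.0, -0.0]
ft_force: [-0.7, -0.0, -1.2]
grip_width: 0.345
```

Run:
```python
from h import *
feel(6); path([-.01,0,.01,.02])
```

```text
clock 9.3667 pos [ 0.4944 -0.1269  0.1774] yaw -94.6 F tool x(fwd),y(right),up: -0.02 -0.3 -0.51 sd [0.4 0.4 0.6] T [ 0.006 -0.02   0.004] w 0.346
s=-10 offset [0.1, 0.0, -0.6] roll 0.000
s=0 offset [10.1, 0.0, -0.1] roll 0.000
s=10 offset [20.1, 0.0, 0.3] roll 0.000
s=20 offset [30.1, 0.0, 0.8] roll 0.000
```

Request:
send_rows:
  offset:
    - [2,0,-0.6]
    - [4,0,-0.5]
    - [6,0,-0.4]
    - [8,0,-0.3]
    - [10,0,-0.1]
  roll: [0,0,0,0,0]

```text
clock: 9.83
position: [0.5047, -0.1276, 0.1775]
ee_rot: [0.999, -0.04, 0.0, -0.0]
ft_force: [-0.4, -0.2, -0.2]
grip_width: 0.348
```

Request:
send_rows:
  offset:
    - [3,0,0.1]
    - [6,0,0.3]
    - [9,0,0.4]
    - [12,0,0.6]
    - [15,0,0.7]
  roll: [0,0,0,0,0]

```text
clock: 10.25
position: [0.5197, -0.1288, 0.1768]
ee_rot: [0.999, -0.04, -0.0, -0.0]
ft_force: [-0.6, 0.3, 1.4]
grip_width: 0.347
```

Run:
```python
from h import *
feel(6); path([.015,.025,.035,.045,.05])
```

```text
clock 10.5 pos [ 0.5195 -0.1289  0.1769] yaw -94.6 F tool x(fwd),y(right),up: 0.38 -0.22 0.31 sd [0.8 0.3 0.6] T [ 0.014 -0.093 -0.04 ] w 0.349
s=15 offset [-0.0, 0.0, 0.0] roll 0.000
s=25 offset [10.0, 0.0, 0.5] roll 0.000
s=35 offset [20.0, 0.0, 1.0] roll 0.000
s=45 offset [30.0, 0.0, 1.4] roll 0.000
s=50 offset [35.0, 0.0, 1.7] roll 0.000
```

Request:
send_rows:
  offset:
    - [3,0,0.1]
    - [6,0,0.3]
    - [9,0,0.4]
    - [12,0,0.6]
    - [15,0,0.7]
  roll: [0,0,0,0,0]

```text
clock: 10.97
position: [0.5346, -0.13, 0.176]
ee_rot: [0.999, -0.04, -0.0, -0.0]
ft_force: [0.1, -0.3, 1.8]
grip_width: 0.348
```

Request:
send_rows:
  offset:
    - [3,0,0.1]
    - [6,0,0.3]
    - [9,0,0.4]
    - [12,0,0.6]
    - [15,0,0.7]
  roll: [0,0,0,0,0]

```text
clock: 11.38
position: [0.5496, -0.1312, 0.1753]
ee_rot: [0.999, -0.04, -0.0, -0.0]
ft_force: [0.1, -0.7, -0.1]
grip_width: 0.346
```

Run:
```python
from h import *
feel(6); path([.045]); path([.05,.055,.06,.065,.07],.045);path([.075,.08,.085,.09,.095],.07)
```

```text
clock 11.6333 pos [ 0.5492 -0.1313  0.1754] yaw -94.6 F tool x(fwd),y(right),up: 0.07 0.14 -0.46 sd [0.5 0.3 0.5] T [-0.006  0.002  0.001] w 0.35
s=45 offset [0.1, -0.0, -0.1] roll -0.000
s=50 offset [5.0, -0.0, 0.2] roll -0.000
s=55 offset [10.0, -0.0, 0.4] roll -0.002
s=60 offset [15.0, -0.1, 0.6] roll -0.023
s=65 offset [20.0, -0.4, 0.8] roll -0.067
s=70 offset [24.9, -0.9, 0.9] roll -0.134
s=75 offset [4.9, -0.3, 0.1] roll -0.090
s=80 offset [9.8, -1.0, 0.1] roll -0.200
s=85 offset [14.5, -2.2, 0.1] roll -0.311
s=90 offset [19.1, -4.0, 0.1] roll -0.422
s=95 offset [23.5, -6.3, 0.1] roll -0.533
```

Request:
send_rows:
  offset:
    - [4,0,0.1]
    - [8,0,0.3]
    - [12,0,0.4]
    - [15,-0.1,0.6]
    - [17.5,-0.2,0.7]
  roll: [0,0,-0.008,-0.023,-0.045]

```text
clock: 12.1
position: [0.5672, -0.1324, 0.1746]
ee_rot: [1.0, -0.017, -0.0, 0.0]
ft_force: [-0.1, -1.2, -0.8]
grip_width: 0.35
```

Run:
```python
from h import *
feel(4); path([.0625,.065,.0675,.07,.0725,.075,.08])
```

```text
clock 12.25 pos [ 0.5668 -0.1325  0.1745] yaw -92.02 F tool x(fwd),y(right),up: -0.39 0.42 -0.52 sd [0.3 0.6 0.2] T [-0.007 -0.011  0.011] w 0.346
s=62 offset [0.1, -0.1, -0.1] roll 0.003
s=65 offset [2.5, -0.1, -0.1] roll -0.022
s=68 offset [5.0, -0.2, -0.0] roll -0.052
s=70 offset [7.5, -0.4, 0.0] roll -0.089
s=72 offset [9.9, -0.8, 0.0] roll -0.131
s=75 offset [12.4, -1.2, 0.1] roll -0.179
s=80 offset [17.2, -2.3, 0.1] roll -0.288
```

Request:
send_rows:
  offset:
    - [2.5,-0.1,-0.1]
    - [5,-0.2,0]
    - [7.5,-0.4,0]
    - [9.9,-0.8,0]
    - [12.4,-1.2,0.1]
  roll: [-0.022,-0.052,-0.089,-0.131,-0.179]

```text
clock: 12.72
position: [0.5793, -0.1316, 0.1746]
ee_rot: [0.997, 0.073, 0.0, -0.0]
ft_force: [-0.1, -1.0, -0.1]
grip_width: 0.347
```

Run:
```python
from h import *
feel(5); path([.075]+[.075+.003*i for i in range(1,6)])
```

```text
clock 12.9167 pos [ 0.5791 -0.1317  0.1746] yaw -81.83 F tool x(fwd),y(right),up: 0.21 0.41 -0.26 sd [0.3 0.4 0.4] T [ 0.019 -0.003  0.   ] w 0.349
s=75 offset [0.0, 0.1, 0.1] roll -0.001
s=78 offset [3.0, -0.0, 0.1] roll -0.066
s=81 offset [5.9, -0.3, 0.1] roll -0.133
s=84 offset [8.8, -0.8, 0.1] roll -0.199
s=87 offset [11.7, -1.5, 0.1] roll -0.266
s=90 offset [14.5, -2.4, 0.1] roll -0.333
```

Request:
send_rows:
  offset:
    - [3,0,0]
    - [5.9,-0.3,0.1]
    - [8.8,-0.8,0.1]
    - [11.7,-1.5,0.1]
    - [14.5,-2.4,0.1]
  roll: [-0.066,-0.133,-0.199,-0.266,-0.333]

```text
clock: 13.38
position: [0.5931, -0.1272, 0.1745]
ee_rot: [0.971, 0.237, -0.0, -0.0]
ft_force: [0.7, -1.2, -0.4]
grip_width: 0.35
```

Run:
```python
from h import *
feel(5); path([.09+.003*i for i in range(0,6)])
```

```text
clock 13.5833 pos [ 0.593  -0.1274  0.1745] yaw -62.85 F tool x(fwd),y(right),up: -0.13 0.15 -0.9 sd [0.6 0.7 0.6] T [ 0.005 -0.004  0.018] w 0.348
s=90 offset [0.2, -0.0, -0.0] roll -0.001
s=93 offset [3.1, -0.1, -0.0] roll -0.068
s=96 offset [6.0, -0.4, -0.0] roll -0.135
s=99 offset [8.9, -0.9, -0.0] roll -0.201
s=102 offset [11.8, -1.6, -0.0] roll -0.268
s=105 offset [14.6, -2.5, -0.0] roll -0.335
```

Request:
send_rows:
  offset:
    - [3.1,-0.1,0]
    - [6,-0.4,0]
    - [8.9,-0.9,0]
    - [11.8,-1.6,0]
    - [14.6,-2.5,0]
  roll: [-0.068,-0.135,-0.201,-0.268,-0.335]

```text
clock: 14.05
position: [0.6049, -0.1184, 0.1745]
ee_rot: [0.919, 0.395, -0.0, 0.0]
ft_force: [0.4, 0.7, -0.9]
grip_width: 0.349
```

Run:
```python
from h import *
feel(5); path([.105+.003*i for i in range(0,6)])
```

```text
clock 14.25 pos [ 0.6048 -0.1185  0.1745] yaw -43.68 F tool x(fwd),y(right),up: 0.43 -0.2 -0.71 sd [0.5 0.3 0.4] T [-0.008 -0.02   0.   ] w 0.35
s=105 offset [0.1, 0.0, -0.0] roll -0.000
s=108 offset [3.0, -0.1, -0.0] roll -0.067
s=111 offset [5.9, -0.4, -0.0] roll -0.133
s=114 offset [8.8, -0.9, -0.0] roll -0.200
s=117 offset [11.7, -1.5, -0.0] roll -0.267
s=120 offset [14.5, -2.4, -0.0] roll -0.333
```

Request:
send_rows:
  offset:
    - [3,-0.1,0]
    - [5.9,-0.4,0]
    - [8.8,-0.9,0]
    - [11.7,-1.5,0]
    - [14.5,-2.4,0]
  roll: [-0.067,-0.133,-0.2,-0.267,-0.333]

```text
clock: 14.72
position: [0.6131, -0.1063, 0.1745]
ee_rot: [0.84, 0.542, -0.0, -0.0]
ft_force: [-0.5, -0.0, -0.3]
grip_width: 0.346
```

Run:
```python
from h import *
feel(5); path([.12+.003*i for i in range(0,6)])
```

```text
clock 14.9167 pos [ 0.6131 -0.1064  0.1745] yaw -24.61 F tool x(fwd),y(right),up: 0.13 -0.08 -0.75 sd [0.4 0.2 0.3] T [-0.034 -0.031  0.002] w 0.351
s=120 offset [0.1, -0.0, -0.0] roll -0.001
s=123 offset [3.0, -0.1, -0.0] roll -0.067
s=126 offset [5.9, -0.4, -0.0] roll -0.134
s=129 offset [8.8, -0.9, -0.0] roll -0.201
s=132 offset [11.7, -1.6, -0.0] roll -0.267
s=135 offset [14.5, -2.5, -0.0] roll -0.334
```

Request:
send_rows:
  offset:
    - [3,-0.1,0]
    - [5.9,-0.4,0]
    - [8.8,-0.9,0]
    - [11.7,-1.6,0]
    - [14.5,-2.5,0]
  roll: [-0.067,-0.134,-0.201,-0.267,-0.334]

```text
clock: 15.38
position: [0.6169, -0.0921, 0.1745]
ee_rot: [0.739, 0.674, -0.0, 0.0]
ft_force: [0.8, -0.1, -0.7]
grip_width: 0.345
```

Run:
```python
from h import *
feel(5); path([.135,.1385,.142,.1455,.149,.1525,.16])
```

```text
clock 15.5833 pos [ 0.6169 -0.0922  0.1745] yaw -5.47 F tool x(fwd),y(right),up: 0.18 0.15 -0.55 sd [0.6 0.6 0.1] T [-0.002 -0.064  0.018] w 0.35
s=135 offset [0.1, -0.0, 0.0] roll -0.000
s=138 offset [3.5, -0.1, 0.0] roll -0.073
s=142 offset [6.9, -0.4, 0.0] roll -0.134
s=146 offset [10.4, -0.9, 0.0] roll -0.184
s=149 offset [13.8, -1.6, 0.0] roll -0.222
s=152 offset [17.2, -2.4, 0.0] roll -0.250
s=160 offset [24.4, -4.3, 0.0] roll -0.270
```

Request:
send_rows:
  offset:
    - [3.5,-0.1,0]
    - [6.9,-0.4,0]
    - [10.4,-0.9,0]
    - [13.8,-1.6,0]
    - [17.2,-2.4,0]
  roll: [-0.073,-0.134,-0.184,-0.222,-0.25]

```text
clock: 16.05
position: [0.616, -0.0747, 0.1745]
ee_rot: [0.649, 0.761, -0.0, -0.0]
ft_force: [-0.2, 0.9, -0.8]
grip_width: 0.345
```

Run:
```python
from h import *
feel(5); path([.1525,.16,.17,.18,.19,.2]);
im,d,p=snap('wrist'); C=cloud(d,p); np.savez('w5',im=im,C=C)
Q=C[(C[...,2]>.2)&(C[...,2]<.22)&(C[...,0]>.56)&(C[...,1]>0)&(C[...,1]<.1)]
if len(Q): print('nb',len(Q),Q.min(0),Q.max(0),cv2.minAreaRect(Q[:,:2].astype(np.float32)*1000))
```

```text
clock 16.25 pos [ 0.6161 -0.0748  0.1745] yaw 8.94 F tool x(fwd),y(right),up: 0.28 0.22 -0.49 sd [0.5 0.7 0.7] T [ 0.001 -0.005 -0.013] w 0.346
s=152 offset [-0.0, -0.0, 0.0] roll 0.002
s=160 offset [7.4, -0.0, 0.0] roll -0.018
s=170 offset [17.4, -0.2, 0.0] roll -0.018
s=180 offset [27.4, -0.4, 0.0] roll -0.018
s=190 offset [37.4, -0.6, 0.0] roll -0.018
s=200 offset [47.4, -0.8, 0.0] roll -0.018
```

Request:
send_rows:
  offset:
    - [7.4,0,0]
    - [17.4,-0.2,0]
    - [27.4,-0.4,0]
    - [37.4,-0.6,0]
    - [47.4,-0.8,0]
  roll: [-0.018,-0.018,-0.018,-0.018,-0.018]

```text
clock: 16.77
position: [0.6076, -0.0261, 0.1745]
ee_rot: [0.642, 0.767, 0.0, -0.0]
ft_force: [-0.3, -0.4, -0.0]
grip_width: 0.349
```

Run:
```python
from h import *
feel(5); path([.2,.21,.22,.23,.24,.245,.25])
im,d,p=snap('wrist'); C=cloud(d,p); np.savez('w6',im=im,C=C); cv2.imwrite('pics/w6.png',cv2.resize(im,(768,576)))
Q=C[(C[...,2]>.2)&(C[...,2]<.215)&(C[...,0]>.56)&(C[...,1]>.02)&(C[...,1]<.1)]
if len(Q): print('nb',len(Q),'along range',.065+Rb*(aB-aA)+((Q[:,:2]-sB)@u(aB)).min(),.065+Rb*(aB-aA)+((Q[:,:2]-sB)@u(aB)).max(),cv2.minAreaRect(Q[:,:2].astype(np.float32)*1000))
```

```text
clock 16.9667 pos [ 0.6079 -0.0275  0.1746] yaw 10.07 F tool x(fwd),y(right),up: 0.06 0.36 -0.54 sd [0.6 1.4 0.3] T [ 0.002 -0.016 -0.012] w 0.348
s=200 offset [0.0, 0.1, 0.1] roll 0.001
s=210 offset [10.0, 0.1, 0.1] roll 0.001
s=220 offset [20.0, 0.1, 0.1] roll 0.001
s=230 offset [30.0, 0.1, 0.1] roll 0.001
s=240 offset [40.0, 0.1, 0.1] roll 0.001
s=245 offset [45.0, 0.1, 0.1] roll 0.001
s=250 offset [50.0, 0.1, 0.1] roll 0.001
nb 6873 along range 0.27012836525396167 0.2940893832406979 ((594.1797485351562, 52.808319091796875), (30.59108543395996, 23.902297973632812), 10.194109916687012)
```

View pics/w6.png

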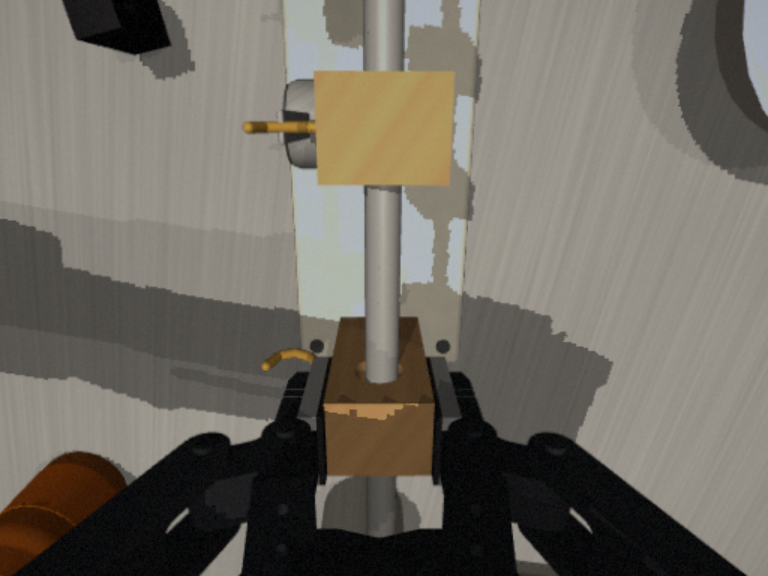

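Request:
send_rows:
  offset:
    - [10,0.1,0]
    - [20,0.1,0]
    - [30,0.1,0]
    - [38,0.1,0]
    - [44,0.1,0]
  roll: [0,0,0,0,0]

```text
clock: 17.48
position: [0.6, 0.0175, 0.1745]
ee_rot: [0.642, 0.767, 0.0, -0.0]
ft_force: [0.5, 0.1, -0.8]
grip_width: 0.351
```

Request:
send_rows:
  offset:
    - [2,0,0]
    - [4,0,0]
    - [6,0,0]
    - [8,0,0]
    - [9,0,0]
  roll: [0,0,0,0,0]

```text
clock: 17.9
position: [0.5987, 0.0243, 0.1745]
ee_rot: [0.642, 0.766, 0.0, -0.0]
ft_force: [-0.7, -0.0, -0.6]
grip_width: 0.349
```

Run:
```python
from h import *
feel(10); path([.255,.258])
im,d,p=snap('wrist'); C=cloud(d,p); np.savez('w7',im=im,C=C)
Q=C[(C[...,2]>.2)&(C[...,2]<.215)&(C[...,0]>.56)&(C[...,1]>.01)&(C[...,1]<.1)]
a=.065+Rb*(aB-aA)+((Q[:,:2]-sB)@u(aB)); print(np.histogram(a,bins=np.arange(.23,.3,.003)))
```

```text
clock 18.35 pos [0.5987 0.0242 0.1745] yaw 10.07 F tool x(fwd),y(right),up: -0.23 -0.11 -0.61 sd [0.4 0.6 0.7] T [-0.003 -0.001 -0.005] w 0.345
s=255 offset [1.8, 0.0, -0.0] roll 0.001
s=258 offset [4.8, 0.0, -0.0] roll 0.001
(array([   0,    0,    0,  146,  463,  491,  506,  511,  527,  601,  815,
       1650,    4,  374,  497,  539,  527,  554,  575,  572,  588,  747,
          0]), array([0.23 , 0.233, 0.236, 0.239, 0.242, 0.245, 0.248, 0.251, 0.254,
       0.257, 0.26 , 0.263, 0.266, 0.269, 0.272, 0.275, 0.278, 0.281,
       0.284, 0.287, 0.29 , 0.293, 0.296, 0.299]))
```

Request:
send_rows:
  offset:
    - [0.8,0,0]
    - [1.6,0,0]
    - [2.4,0,0]
    - [3,0,0]
    - [3.5,0,0]
  roll: [0,0,0,0,0]

```text
clock: 18.87
position: [0.5981, 0.0279, 0.1745]
ee_rot: [0.642, 0.767, 0.0, -0.0]
ft_force: [-0.2, 0.9, -1.1]
grip_width: 0.348
```

```bash
cat > gap.py <<'E'
from h import *
feel(10); s0=.065+Rb*(aB-aA); print('s',s0+(monitor.get_obs()['position'][:2]-sB)@u(aB))
im,d,p=snap('wrist'); C=cloud(d,p)
Q=C[(C[...,2]>.2)&(C[...,2]<.215)&(C[...,0]>.56)&(C[...,1]>.01)&(C[...,1]<.1)]
a=s0+((Q[:,:2]-sB)@u(aB)); print('back edge',a.max(),np.histogram(a,bins=np.arange(.26,.276,.001)))
c=(proj(p,[rod(.27)[0]+[0,0,.018]])[0]).astype(int); cv2.imwrite('pics/gap.png',cv2.resize(im[c[1]-50:c[1]+60,c[0]-80:c[0]+80],None,fx=4.8,fy=4.8,interpolation=cv2.INTER_CUBIC))
E
python3 gap.py
```

```text
clock 19.3167 pos [0.5981 0.0278 0.1745] yaw 10.08 F tool x(fwd),y(right),up: -0.07 0.04 -0.76 sd [0.4 0.5 0.4] T [0.006 0.001 0.016] w 0.35
s 0.2567922045440496
back edge 0.29469454397864575 (array([176, 192, 174, 389, 264, 219, 207, 565, 447,  64, 127, 158, 178,
       151, 177, 158]), array([0.26 , 0.261, 0.262, 0.263, 0.264, 0.265, 0.266, 0.267, 0.268,
       0.269, 0.27 , 0.271, 0.272, 0.273, 0.274, 0.275, 0.276]))
```

Steps of 0.4 mm from here, feeling after each pair.

Request:
send_rows:
  offset:
    - [0.2,0,0]
    - [0.4,0,0]
    - [0.6,0,0]
    - [0.6,0,0]
    - [0.6,0,0]
  roll: [0,0,0,0,0]

```text
clock: 19.83
position: [0.598, 0.0284, 0.1745]
ee_rot: [0.642, 0.767, 0.0, -0.0]
ft_force: [0.3, -0.0, -1.1]
grip_width: 0.344
```

```bash
python3 gap.py
```

```text
clock 20.2833 pos [0.598  0.0284 0.1745] yaw 10.09 F tool x(fwd),y(right),up: 0.3 0.09 -0.44 sd [0.3 0.5 0.5] T [ 0.001 -0.008 -0.003] w 0.349
s 0.25743229881655183
back edge 0.2948457708860034 (array([169, 177, 177, 224, 405, 222, 191, 271, 596, 222, 153, 152, 174,
       160, 164, 173]), array([0.26 , 0.261, 0.262, 0.263, 0.264, 0.265, 0.266, 0.267, 0.268,
       0.269, 0.27 , 0.271, 0.272, 0.273, 0.274, 0.275, 0.276]))
```

Request:
send_rows:
  offset:
    - [0.1,0,0]
    - [0.2,0,0]
    - [0.4,0,0]
    - [0.4,0,0]
    - [0.4,0,0]
  roll: [0,0,0,0,0]

```text
clock: 20.8
position: [0.5979, 0.0288, 0.1745]
ee_rot: [0.642, 0.767, 0.0, -0.0]
ft_force: [-1.2, 1.2, 0.3]
grip_width: 0.346
```

```bash
python3 gap.py
```

```text
clock 21.25 pos [0.5979 0.0288 0.1745] yaw 10.09 F tool x(fwd),y(right),up: 0.08 0.05 -0.47 sd [0.5 0.5 0.4] T [-0.022 -0.002  0.014] w 0.348
s 0.2578374742875395
back edge 0.2947756862221358 (array([190, 168, 183, 189, 363, 297, 197, 200, 532, 351, 164, 172, 169,
       154, 167, 165]), array([0.26 , 0.261, 0.262, 0.263, 0.264, 0.265, 0.266, 0.267, 0.268,
       0.269, 0.27 , 0.271, 0.272, 0.273, 0.274, 0.275, 0.276]))
```

Request:
send_rows:
  offset:
    - [0.1,0,0]
    - [0.2,0,0]
    - [0.3,0,0]
    - [0.3,0,0]
    - [0.3,0,0]
  roll: [0,0,0,0,0]

```text
clock: 21.77
position: [0.5979, 0.0289, 0.1745]
ee_rot: [0.642, 0.766, 0.0, 0.0]
ft_force: [1.1, -0.8, -0.2]
grip_width: 0.348
```

```bash
python3 gap.py | grep -v array
```

```text
clock 22.2167 pos [0.5979 0.0289 0.1745] yaw 10.07 F tool x(fwd),y(right),up: -1.26 0.24 -0.75 sd [0.6 0.6 0.5] T [-0.22  -0.037 -0.023] w 0.349
s 0.2579649430278892
       0.269, 0.27 , 0.271, 0.272, 0.273, 0.274, 0.275, 0.276]))
```

Request:
send_rows:
  offset:
    - [0.1,0,0]
    - [0.2,0,0]
    - [0.3,0,0]
    - [0.3,0,0]
    - [0.3,0,0]
  roll: [0,0,0,0,0]

```text
clock: 22.73
position: [0.5979, 0.0292, 0.1745]
ee_rot: [0.642, 0.766, -0.0, 0.0]
ft_force: [1.3, -2.6, -0.4]
grip_width: 0.352
```

```bash
python3 gap.py
```

```text
clock 23.1833 pos [0.5978 0.0294 0.1745] yaw 10.08 F tool x(fwd),y(right),up: -2.98 0.37 -0.55 sd [0.6 0.6 0.5] T [-0.623 -0.149 -0.037] w 0.345
s 0.25844342095481343
back edge 0.29512249778089145 (array([178, 183, 166, 195, 202, 420, 203, 211, 260, 602, 209, 163, 171,
       159, 164, 165]), array([0.26 , 0.261, 0.262, 0.263, 0.264, 0.265, 0.266, 0.267, 0.268,
       0.269, 0.27 , 0.271, 0.272, 0.273, 0.274, 0.275, 0.276]))
```

View pics/gap.png

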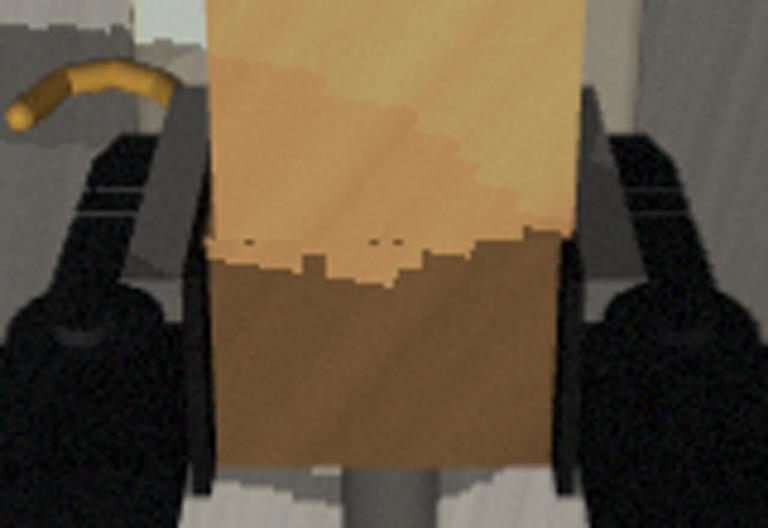

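Contact: the push is 3 N and the blocks meet in the crop (seam at row 240). I'm easing back 0.3 mm, then lowering the block to sit on the bar.

Request:
send_rows:
  offset:
    - [-0.3,0,0]
    - [-0.3,0,0.3]
    - [-0.3,0,0.6]
    - [-0.3,0,0.9]
    - [-0.3,0,0.9]
  roll: [0,0,0,0,0]

```text
clock: 23.7
position: [0.598, 0.0294, 0.1737]
ee_rot: [0.642, 0.767, 0.0, -0.0]
ft_force: [-0.4, -0.2, 1.1]
grip_width: 0.349
```

```bash
python3 gap.py | grep -v array
```

```text
clock 24.15 pos [0.5979 0.0293 0.1737] yaw 10.1 F tool x(fwd),y(right),up: -0.32 0.12 1.46 sd [0.4 0.8 0.6] T [-0.098 -0.074 -0.013] w 0.35
s 0.2583564816375127
       0.269, 0.27 , 0.271, 0.272, 0.273, 0.274, 0.275, 0.276]))
```

Request:
send_rows:
  offset:
    - [0,0,0.1]
    - [0,0,0.2]
    - [0,0,0.4]
    - [0,0,0.4]
    - [0,0,0.4]
  roll: [0,0,0,0,0]

```text
clock: 24.67
position: [0.5981, 0.0293, 0.1736]
ee_rot: [0.642, 0.767, 0.0, 0.0]
ft_force: [0.4, 0.3, 5.0]
grip_width: 0.349
```

```bash
python3 gap.py | grep -v array
```

```text
clock 25.1167 pos [0.5981 0.0293 0.1736] yaw 10.09 F tool x(fwd),y(right),up: 1.19 -0.29 5.05 sd [0.5 0.7 0.4] T [ 0.244 -0.032  0.001] w 0.344
s 0.25832160677788407
       0.269, 0.27 , 0.271, 0.272, 0.273, 0.274, 0.275, 0.276]))
```

Request:
send_rows:
  offset:
    - [0.1,0,-0.3]
    - [0.1,0,-0.4]
    - [0.1,0,-0.4]
    - [0.1,0,-0.4]
    - [0.1,0,-0.4]
  roll: [0,0,0,0,0]

```text
clock: 25.63
position: [0.598, 0.0293, 0.1736]
ee_rot: [0.642, 0.767, 0.0, 0.0]
ft_force: [3.3, 0.9, 1.7]
grip_width: 0.347
```

```bash
python3 gap.py | grep -v array
```

```text
clock 26.0833 pos [0.598  0.0293 0.1737] yaw 10.09 F tool x(fwd),y(right),up: 0.8 3.45 2.16 sd [0.7 0.7 0.4] T [ 0.332 -0.724 -0.011] w 0.35
s 0.25825871644950393
       0.269, 0.27 , 0.271, 0.272, 0.273, 0.274, 0.275, 0.276]))
```

Request:
send_rows:
  offset:
    - [0,0,0]
    - [0,0,0]
    - [0,0,0]
    - [0,0,0]
    - [0,0,0]
  roll: [0,0,0,0,0]
  jaw: 0.7
  newtons: 20

```text
clock: 26.6
position: [0.5975, 0.029, 0.1733]
ee_rot: [0.642, 0.766, -0.0, -0.0]
ft_force: [0.6, 0.1, -0.0]
grip_width: 0.704
```

Request:
send_rows:
  offset:
    - [0,0,0]
    - [0,0,0]
    - [0,0,0]
    - [0,0,0]
    - [0,0,0]
  roll: [0,0,0,0,0]

```text
clock: 27.02
position: [0.5978, 0.0292, 0.1736]
ee_rot: [0.642, 0.767, 0.0, -0.0]
ft_force: [-0.3, -0.4, -0.5]
grip_width: 0.701
```

```bash
python3 gap.py
```

```text
clock 27.4667 pos [0.5979 0.0292 0.1736] yaw 10.08 F tool x(fwd),y(right),up: 0.28 -0.08 -0.35 sd [0.6 0.3 0.5] T [-0.001  0.001 -0.017] w 0.702
s 0.2582012759876783
back edge 0.29530748731376194 (array([215, 185, 191, 189, 240, 336, 218, 196, 382, 562, 121, 159, 179,
       149, 190, 154]), array([0.26 , 0.261, 0.262, 0.263, 0.264, 0.265, 0.266, 0.267, 0.268,
       0.269, 0.27 , 0.271, 0.272, 0.273, 0.274, 0.275, 0.276]))
```

View pics/gap.png

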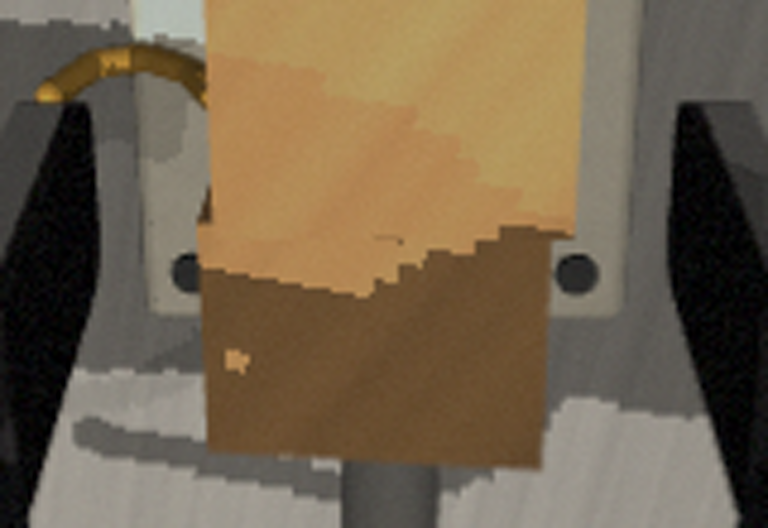

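The block now hangs free: its yaw is slightly slack on the rod, and the seam is closed at (380,240) and thin at (560,235). Withdrawing upward.

Request:
send_rows:
  offset:
    - [0,0,-8]
    - [0,0,-20]
    - [0,0,-40]
    - [0,0,-70]
    - [0,0,-100]
  roll: [0,0,0,0,0]

```text
clock: 27.98
position: [0.5975, 0.029, 0.2757]
ee_rot: [0.642, 0.766, -0.0, -0.0]
ft_force: [0.4, 0.7, -0.2]
grip_width: 0.701
```

Request:
send_rows:
  offset:
    - [-20,0,-20]
    - [-40,0,-20]
    - [-50,0,-20]
    - [-50,0,-20]
    - [-50,0,-20]
  roll: [0,0,0,0,0]

```text
clock: 28.4
position: [0.6063, -0.0199, 0.2932]
ee_rot: [0.643, 0.766, -0.0, -0.001]
ft_force: [-0.0, 0.0, -0.8]
grip_width: 0.699
```

Run:
```python
from h import *
o=monitor.get_obs(); print(o['clock'],o['position'],o['ft_force'])
im,d,p=snap('wrist'); C=cloud(d,p); cv2.imwrite('pics/fin.png',cv2.resize(im,(768,576)))
s0=.065+Rb*(aB-aA); Q=C[(C[...,2]>.198)&(C[...,2]<.215)&(C[...,0]>.55)&(C[...,0]<.65)&(C[...,1]>-.02)&(C[...,1]<.1)]
a=s0+((Q[:,:2]-sB)@u(aB)); b=(Q[:,:2]-sB)@nl(aB); print(a.min(),a.max(),b.min(),b.max())
print(np.histogram(a,bins=np.arange(.24,.3,.002)))
for n,m in (('ours',a<.268),('nb',a>.272)): print(n,cv2.minAreaRect(Q[m][:,:2].astype(np.float32)*1000),np.median(Q[m][:,2]))
```

```text
28.4 [ 0.60627054 -0.01985413  0.29321215] [-0.02071224  0.03966166 -0.80366564]
0.24617383384878427 0.2939459493589669 -0.015410272724766498 0.016381604550477134
(array([  0,   0,   0,  95, 111, 118, 108, 107, 115, 122, 113, 117, 109,
       119, 129, 128, 125, 123, 111, 122, 123, 127, 128, 132, 140, 166,
       132,   0,   0]), array([0.24 , 0.242, 0.244, 0.246, 0.248, 0.25 , 0.252, 0.254, 0.256,
       0.258, 0.26 , 0.262, 0.264, 0.266, 0.268, 0.27 , 0.272, 0.274,
       0.276, 0.278, 0.28 , 0.282, 0.284, 0.286, 0.288, 0.29 , 0.292,
       0.294, 0.296, 0.298]))
ours ((596.6251220703125, 27.741966247558594), (29.62431526184082, 21.615055084228516), 11.011825561523438) 0.20565030442026683
nb ((593.9112548828125, 53.80868911743164), (30.046550750732422, 21.541378021240234), 10.062267303466797) 0.20720088143133986
```

View pics/fin.png

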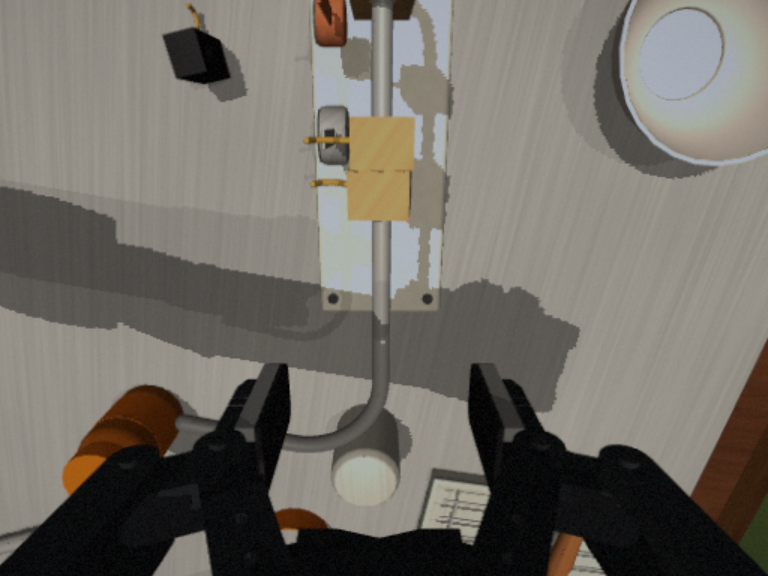

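The last picture shows the spare at (380,195) touching the neighbour at (381,143), both hooks to the left (front). The pair measures 47.8 mm along the bar and the neighbour's far edge is where it was. Handing in.

```bash
python3 -c "
from h import *
print(manip.hand_in())"
```

```text
the job is handed in; nothing more can be done
None
```

The spare beech hanger is back on the bar, hanging against the neighbour with its hook to the front. I handed the job in at about 28.5 s of the 70 s allowed.

- **Threading:** I gripped it at 25 N and took it onto the open end, round the bend (about 105°) and along the bar. Forces there stayed within sensor noise apart from slight touches on the open end, and nothing bound.
- **Contact with the neighbour:** I felt for it in 0.3 mm steps. The last step read 3.0 N, right at the force where the neighbour starts to slide. It may have moved by up to about 0.3 mm before I eased back.
- **Lowering and release:** I lowered the block onto the rod, where the upward force rose to 5 N before I eased it. A sideways force of 3.5 N was on the gripper just before I opened it.
- **Last check (wrist camera):** The two blocks measure 47.8 mm along the bar, against 48 mm if touching, with no visible gap. The neighbour's far edge is at 293.9 mm along the bar, against 294.1 mm before. While the gripper was still close it read 295.3 mm; I took that as camera error and did not look further.
- **Slack:** The spare sits about 1° off the neighbour in yaw, because the bore is loose on the rod.
- **Surroundings:** The gripper was clear of everything. I planned the moves to stay clear of the other objects on the bench and felt no contact, but did not re-measure their positions at the end.

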